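# Tongs off the peg, alur chop lifted over the plate

### The job

Lift the red-gripped kitchen tongs up and off the peg of their stand, close their jaws on the alur chop on the steel plate and lift it with them, without the robot itself touching the chop. Finish still holding it in the squeezed tongs, still and roughly upright, over the same plate with about 10 cm of air under it (so that it can drip). Leave the plate, the clay cups, the karahi, the canister and the small bowl where they are.

Things in the scene. Friction and masses are not known exactly. Their poses are not given: they have to be found in the camera images.
- stand: Fixed stand: wooden foot 110 x 120 x 16 mm, post 24 x 30 mm up to 208 mm, and a level round steel peg, 10 mm thick, axis 200 mm high, reaching 100 mm from the post's axis along the stand's -x (roughly towards the robot), with a small lip at its end, top at 211 mm (6 mm above the peg's upper side). Origin: on the bench under the post.
- peg_tip (a point): Centre of the peg's lip end: 100 mm along the stand's -x from the post axis, 206 mm above the bench.
- tongs: Steel spring tongs, an upside-down U strap, 170 mm long, 100 g, hanging upright: the peg runs under the bend between the arms; strap centre 64 to 76 mm from the post's axis. Origin: top of the bend (steel 1.5 mm above it). z up, arms hang to -z and open along y; x along the peg, strap 20 mm wide along x. The frame belongs to the +y arm and leans up to 0.17 rad when squeezed.
- grips (a point): Midway between the tongs' two red grip plates, 40 mm below the tongs' origin: where to squeeze, along y. The plates, one on each arm's outside, run from 20 to 70 mm below the origin, 24 mm wide (x), 4 mm thick, outer faces 44 mm apart at their top, 46 mm here, 48 mm at the bottom when relaxed.
- tongs_arm (a joint): Squeeze of the tongs: angle between the arms, rad; 0 relaxed (sprung wide open), about 0.16 to 0.22 when closed on the chop, 0.34 shut. Squeezing at the grips takes 4.5 N to begin, 11 N with the jaws at a 40 mm gap. 1 mm less across the grips narrows the jaws by 4 mm: squeezed by 3 mm the tongs are held and the jaws still about 50 mm open.
- jaw_a (a point): Inside of the tongs' +y jaw, on its plate, 155 mm below the tongs' origin, 15 mm above the jaw's tip. The jaws run from 130 to 170 mm below the origin: plates 30 mm wide (x), outer faces up to 78 mm apart at the tips and 60 to 67 mm clear between their inner ribs when relaxed.
- jaw_b (a point): The same point of the -y jaw.
- plate: Round shallow stainless steel plate, 260 mm across, 18 mm high at the rim, loose, 0.5 kg. Origin: centre of its underside; its inner floor is 4 mm above that.
- chop: Alur chop, a firm round brown potato croquette: 42 mm in diameter at mid height (30 mm at its top and bottom faces), 32 mm high, about 45 g, lying on the steel plate up to 30 mm from its centre. Origin: centre of its underside; z is up.
- cup_a: Red clay cup, 70 mm across and 70 mm high, standing beyond the middle of the bench. Origin: centre of its underside. Bystander.
- cup_b: A second such clay cup, standing on the right. Bystander.
- canister: Closed tin canister, 110 mm across, 150 mm high, on the right. Origin: centre of its underside. Bystander.
- karahi: Dark steel karahi, 280 mm across and 80 mm deep with two side handles, standing on the gas ring on the left, its rim 160 mm above the bench. Origin: centre of its underside. Bystander.
- salt_bowl: Small steel bowl, 90 mm across, 40 mm high, on the right. Origin: centre of its underside. Bystander.
Mind the look-alikes: they are no part of the job. Several things have the shape of the stand; the one meant has the colours described above.

How it is judged:
On the way, in this order (a step that is already met when the one before it is completed fails the run):
1. the tongs are off the peg and carried in the fingers (contact force between stand and tongs below 0.1 N and horizontal distance between tongs and peg_tip above 0.05 m and contact force between the fingers and tongs above 2 N and height (world z) of jaw_a above 0.025 m), for 0.2 s.
2. the chop is lifted off the plate between the tongs' jaws (contact force between tongs and chop above 0.5 N and contact force between plate and chop below 0.05 N and distance between each of jaw_a, jaw_b and chop below 0.05 m and value of joint tongs_arm above 0.08 rad and contact force between plate and tongs below 0.1 N and height (world z) of chop above 0.03 m), for 0.2 s.
At the end, for the whole second after the job is handed in: Tongs gripped, off the peg and over 50 mm from its tip, leaning under 0.5 rad; the chop clamped in both jaws (within 50 mm, squeeze over 0.08 rad), touching neither plate nor robot, over 60 mm above the plate's underside, within 110 mm sideways of its centre, slower than 30 mm/s (contact force between each of stand, plate and tongs below 0.1 N and horizontal distance between tongs and peg_tip above 0.05 m and contact force between the fingers and tongs above 2 N and contact force between tongs and chop above 0.5 N and contact force between plate and chop below 0.05 N and distance between each of jaw_a, jaw_b and chop below 0.05 m and value of joint tongs_arm above 0.08 rad and z of chop in the frame of plate above 0.06 m and horizontal distance between chop and plate below 0.11 m and linear speed of chop below 0.03 m/s and angle between tongs's own z axis and vertical below 0.5 rad); the arm keeps its last pose, push and grip.
It fails at once if the robot's fingers or arm touch the chop (contact force between any of the fingers, the arm and chop above 0.3 N).
It fails at once if the plate is pushed more than 40 mm (distance of plate from where it was at the start of the episode above 0.04 m).
It fails at once if a bystander is moved more than 30 mm or tipped over (distance of any of cup_a, cup_b, canister, karahi, salt_bowl from where it was at the start of the episode above 0.03 m or angle between any of cup_a, cup_b, canister, karahi, salt_bowl's own z axis and vertical above 0.5 rad).
It also fails if it takes over 51 s, if anything falls off the work surface, if the arm or the gripper's body presses on something with over 40 N, if the wrist force passes 120 N, or if a joint passes its speed limit or range.

### The arm

A 7-joint arm with a two-finger parallel gripper is mounted at the origin on the work surface. World frame = base frame: x ahead of the robot, y to its left, z up, the work surface at z = 0. Lengths are in m, angles in rad, forces in N, time in s.
With the tool pointing down it reaches from about 0.425 to 0.95 m from the base axis. Payload 4.7 kg.
Tool frame: the origin (TCP) lies between the finger pads; the fingertips stand 25 mm ahead of it and the grasp point (between the pads) lies 6 mm ahead of it; z points along the fingers, y is the line along which they close (so a half turn about z gives the same grasp; the last joint's range is limited). The gripper opens to 85 mm and grips with 20 to 120 N. Pads are 22 mm wide; open, the fingers measure 114 mm over their backs; the gripper's body (76 mm by 85 mm) begins 54 mm behind the grasp point. The pads swing forward as they close: fully open they stand 13 mm farther back than shut.
Start: joints at [-1.29, 0.469, -0.049, 1.532, 0.024, 1.141, -0.082], TCP at [0.206, 0.643, 0.256] pointing down, gripper open.
Joint ranges: [-2.59, 2.59], [-0.33, 1.99], [-1.39, 1.29], [0.1, 2.45], [-1.04, 4.18], [0.21, 1.99], [-2.66, 2.66]. Speed limits (rad/s): [2.57, 2.57, 3.14, 3.14, 3.14, 3.14, 3.14].

### API

Orientations are given as a 3x3 rotation matrix whose columns are the frame's x, y, z axes.
In Python, from rig import * gives the robot as it stands. Calls block until the motion is done:
- movep(position, orientation): joint-space move of the TCP to a pose.
- move_l(position, attitude=None, feed=0.15, until_force=None): straight line of the TCP; attitude=None keeps the orientation; feed is the mean speed in m/s. With until_force (N) it stops when the force on the tool has changed by that much, and returns True; else False.
- move_joints(angles): joint-space move.
- command_gripper(opening, newtons=None): finger opening in m; newtons is the grip in N (None keeps the last); returns when the fingers have stopped.
- sleep(seconds).
- inverse_kinematics(position, orientation): joint angles nearest the present ones, or None.
- sense(): the state.
- camera(name): name is "scene" or "top" or "wrist"; returns (picture, depth): 384x512x3 uint8, red, green, blue; 384x512 float32, m along the optical axis (not along the pixel's ray), 0 where there is no reading.
- camera_params(name): a dict with "K" (3x3 intrinsics, pixels), "position" and "rotation" of the camera in the world; the wrist camera has in their place "tool_from_camera" (4x4, takes a point from camera to tool coordinates, whose origin is the TCP and whose axes are the flange's). Camera axes: x right, y down, z forward; pixel columns grow to the right and rows downward; lengths in m; the calibration is good to about 2 mm. The wrist camera is an equidistant fisheye: a pixel r from the principal point sees the ray r / f radians off the axis. A picture is of the moment at which its call begins: read the wrist's pose just before it. camera_params takes no time and is no camera call.
A pose or a line that the arm cannot do raises Unreachable and nothing moves.
- finish_job(): hands the job in; it is judged then, once.
The state is a dict: "time_s": time; "joint_pos": joint angles; "qd": joint speeds; "joint_efforts": joint torques, N m; "position": TCP position; "tcp_rot": TCP orientation; "wrist_force": force on the tool from outside, world axes, zero at the start; "ft_torque": the same for the moment, N m; "finger_gap": finger opening in m; "gripper_force": force on a finger pad.
Only numpy, scipy, OpenCV 4.12 (cv2) and the standard library are available. Lean on these libraries where they do the work, as an engineer would, in place of code of your own. Each camera call takes 0.05 s, during which the arm holds its last target. There are 200 camera calls.

## Working session

There is one attempt and no reset: what is moved stays moved. The work goes in short steps, each a Python script; the robot and the scene stay as the last script left them, time stands still between calls to the robot, and variables do not carry over. Pictures are saved under pics/ and viewed, at most 10 in all, crops included, and the job is handed in when it is done.

```bash
ls; mkdir -p pics; python3 - <<'E'
from rig import *
import cv2,numpy as np
for n in("scene","top"):
    p,d=camera(n); cv2.imwrite(f"pics/{n}.png",p[:,:,::-1]); np.savez(f"{n}.npz",p=p,d=d,**camera_params(n))
    print(camera_params(n))
E
python3 -c "
import cv2
for n in('scene','top'):
    cv2.imwrite(f'pics/{n}2.png',cv2.resize(cv2.imread(f'pics/{n}.png'),(800,600),interpolation=2))"
```

```text
pics
{'K': array([[384.60283009,   0.        , 257.65716741],
       [  0.        , 384.60283009, 193.24388959],
       [  0.        ,   0.        ,   1.        ]]), 'position': array([1.42235397, 0.70539666, 1.07280657]), 'rotation': array([[-0.64506147,  0.5136604 , -0.56572847],
       [ 0.76409066,  0.44117548, -0.47066938],
       [ 0.0078213 , -0.73587852, -0.67706841]])}
{'K': array([[429.82162001,   0.        , 254.06835996],
       [  0.        , 429.82162001, 193.93096177],
       [  0.        ,   0.        ,   1.        ]]), 'position': array([0.40313251, 0.03153575, 1.74234918]), 'rotation': array([[-2.12386727e-02, -9.92186286e-01,  1.22944264e-01],
       [-9.99774411e-01,  2.11040638e-02, -2.39717424e-03],
       [-2.16180197e-04, -1.22967442e-01, -9.92410682e-01]])}
```

View pics/scene2.png

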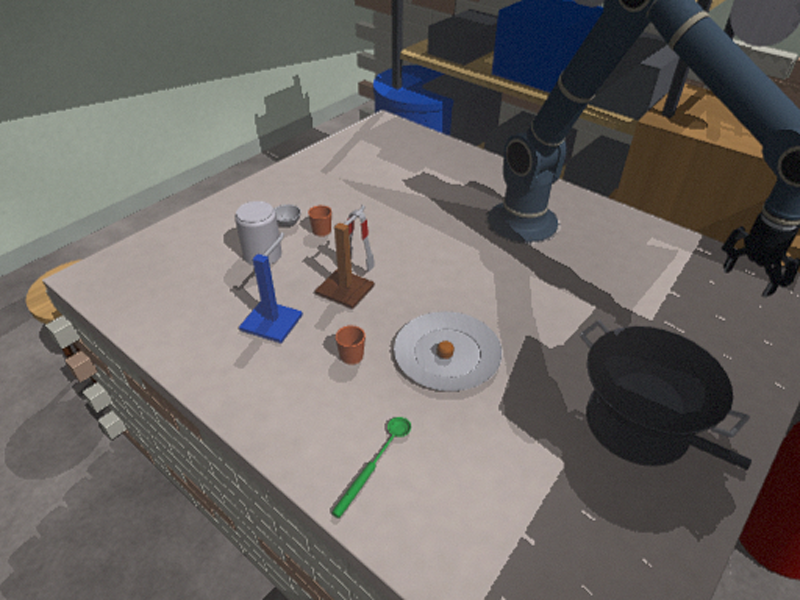

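View pics/top2.png

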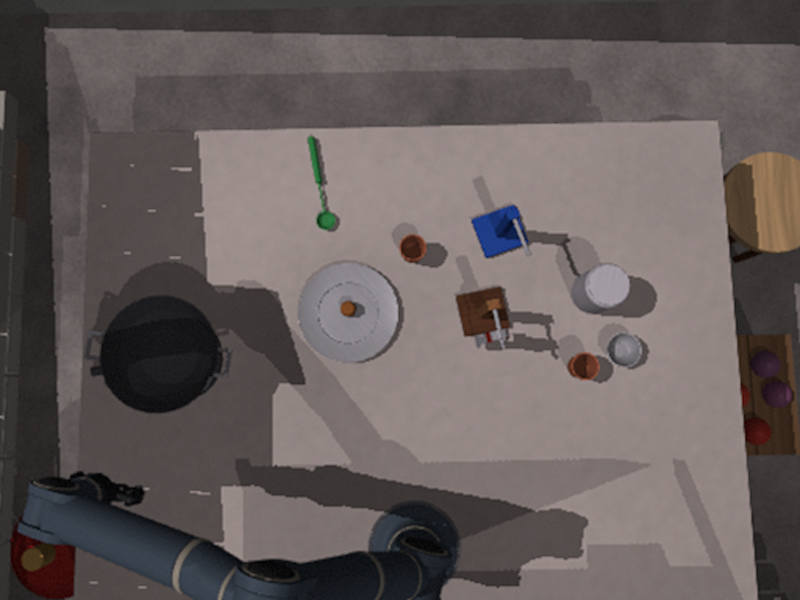

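The wooden stand with the red-gripped tongs is at (490,312) in the top view. The plate is at (350,312), with the chop at (348,309). The blue stand at (500,232) is the look-alike. Next I'll measure positions.

```bash
cat > h.py <<'E'
import numpy as np,cv2
def cloud(n):
    f=np.load(n+".npz"); d=f['d']; K=f['K']
    v,u=np.mgrid[:384,:512]
    X=np.stack([(u-K[0,2])/K[0,0]*d,(v-K[1,2])/K[1,1]*d,d],-1)
    return X@f['rotation'].T+f['position'],f['p'].astype(int),d
E
python3 - <<'E'
from h import *
for n,box in(("top",(280,180,340,225)),("scene",(200,125,245,195))):
    X,p,d=cloud(n); r,g,b=p[...,0],p[...,1],p[...,2]
    hsv=cv2.cvtColor(p.astype(np.uint8),cv2.COLOR_RGB2HSV)
    u0,v0,u1,v1=box; M=np.zeros(d.shape,bool);M[v0:v1,u0:u1]=1
    print(n)
    red=M&(r>90)&(g<0.4*r)&(d>0)
    print('red',red.sum()); print(np.c_[np.argwhere(red)[:,::-1],X[red].round(3)][::3][:25])
    wood=M&(X[...,2]>.01)&(r>1.5*b)&(g<.8*r)&~red
    foot=wood&(X[...,2]<.03); top=M&(X[...,2]>.2)&wood
    print('foot',X[foot].mean(0),cv2.minAreaRect(X[foot][:,:2].astype(np.float32)),'posttop',top.sum(),X[top].mean(0))
    grey=M&(abs(r-b)<40)&(X[...,2]>.17)
    print('grey',X[grey].round(3)[::max(1,grey.sum()//40)].tolist())
    q=(X[...,2]>.012)&(X[...,2]<.024)&(abs(r-b)<40)&(X[...,0]>.3)&(X[...,0]<.85)&(X[...,1]>-.05)&(X[...,1]<.38)
    c=X[q]; print('plate rim',cv2.minEnclosingCircle(c[:,:2].astype(np.float32)))
    ch=(X[...,2]>.01)&(X[...,2]<.06)&(r>1.6*b)&(abs(X[...,0]-.57)<.1)&(abs(X[...,1]-.17)<.1)
    print('chop',ch.sum(),X[ch].mean(0),X[ch].min(0),X[ch].max(0))
for n,b in(("top",(270,165,350,225)),("scene",(190,115,270,205))):
    u0,v0,u1,v1=b; cv2.imwrite(f"pics/{n}_c.png",cv2.resize(cv2.imread(f"pics/{n}.png")[v0:v1,u0:u1],None,fx=6,fy=6,interpolation=2))
a=cv2.imread("pics/top_c.png");c=cv2.imread("pics/scene_c.png")
h=max(a.shape[0],c.shape[0]);im=np.zeros((h,960,3),np.uint8);im[:a.shape[0],:480]=a;im[:c.shape[0],480:]=c
cv2.imwrite("pics/both.png",cv2.resize(im,None,fx=.83,fy=.83))
E
```

```text
top
red 5
[[ 3.11e+02  2.14e+02  5.22e-01 -1.83e-01  1.39e-01]
 [ 3.13e+02  2.17e+02  5.08e-01 -1.87e-01  1.67e-01]]
foot [ 0.59210973 -0.1865271   0.01734252] ((0.5921527147293091, -0.1930416226387024), (0.10699550062417984, 0.11791635304689407), 10.818095207214355) posttop 58 [ 0.58614299 -0.19500048  0.2086955 ]
grey [[0.403, 0.032, 1.742], [0.403, 0.032, 1.742], [0.574, -0.195, 0.202], [0.57, -0.194, 0.209], [0.568, -0.196, 0.197], [0.403, 0.032, 1.742], [0.559, -0.197, 0.207], [0.556, -0.197, 0.207], [0.403, 0.032, 1.742], [0.552, -0.205, 0.205], [0.548, -0.204, 0.207], [0.545, -0.207, 0.209], [0.541, -0.204, 0.207], [0.538, -0.204, 0.207], [0.534, -0.204, 0.202], [0.53, -0.203, 0.209], [0.53, -0.215, 0.203], [0.532, -0.228, 0.188], [0.527, -0.204, 0.205], [0.527, -0.214, 0.205], [0.527, -0.227, 0.197], [0.525, -0.191, 0.193], [0.523, -0.2, 0.206], [0.523, -0.211, 0.203], [0.523, -0.222, 0.203], [0.522, -0.188, 0.185], [0.52, -0.196, 0.208], [0.519, -0.206, 0.209], [0.519, -0.217, 0.207], [0.518, -0.188, 0.187], [0.516, -0.196, 0.204], [0.516, -0.207, 0.205], [0.516, -0.217, 0.2
[... 1909 characters left out ...]
[0.55, -0.195, 0.197], [0.568, -0.194, 0.203], [0.527, -0.18, 0.178], [1.422, 0.705, 1.073], [0.599, -0.191, 0.202], [0.599, -0.202, 0.193], [0.599, -0.185, 0.201], [1.422, 0.705, 1.073], [0.6, -0.19, 0.193], [0.595, -0.179, 0.196], [0.597, -0.193, 0.186], [0.595, -0.179, 0.192], [0.597, -0.194, 0.18], [0.596, -0.178, 0.187], [0.603, -0.199, 0.177], [0.599, -0.187, 0.181], [1.422, 0.705, 1.073], [0.598, -0.189, 0.174], [1.422, 0.705, 1.073], [1.422, 0.705, 1.073], [1.422, 0.705, 1.073], [1.422, 0.705, 1.073]]
plate rim ((0.6680395007133484, 0.1466355323791504), 0.2030826359987259)
chop 84 [0.61085606 0.16247122 0.0309406 ] [0.58501549 0.14463826 0.01407646] [0.62863175 0.17787354 0.03876014]
```

View pics/both.png

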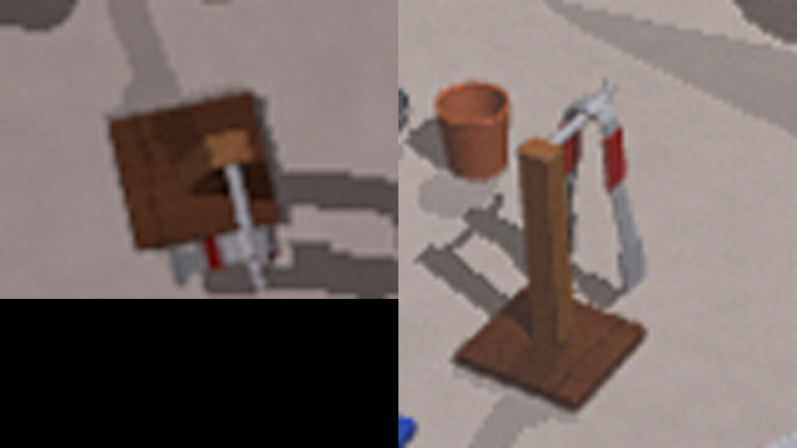

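```bash
cat >> h.py <<'E'
from scipy.optimize import least_squares
def R(yaw): # tool down, tool y along tongs y at this yaw
    c,s=np.cos(yaw),np.sin(yaw); return np.array([[-c,-s,0],[-s,c,0],[0,0,-1.]])
def ray(s,C,u,v): # wrist pixel -> camera position and unit ray in world
    T=C["tool_from_camera"];K=C["K"]; x=(u-K[0,2])/K[0,0]; y=(v-K[1,2])/K[1,1]; th=np.hypot(x,y)
    k=np.sinc(th/np.pi); d=np.array([x*k,y*k,np.cos(th)]); W=s["tcp_rot"]
    return s["position"]+W@T[:3,3], W@T[:3,:3]@d
E
python3 - <<'E'
from rig import *
from h import *
import pickle
X,p,d=cloud("top")
q=(d>0)&(X[...,2]>.010)&(X[...,2]<.026)&(np.hypot(X[...,0]-.6,X[...,1]-.155)<.16)&(np.hypot(X[...,0]-.6,X[...,1]-.155)>.11)
P=X[q][:,:2]; r=least_squares(lambda a:np.hypot(*(P-a[:2]).T)-a[2],[.6,.155,.12],loss='soft_l1',f_scale=.003);print('plate',r.x,len(P))
for yaw in(.175,.175+np.pi,-.5): print(yaw,inverse_kinematics([.518,-.207,.25],R(yaw)))
s=sense();print(s["position"],s["tcp_rot"].round(2) if hasattr(s["tcp_rot"],'round') else s["tcp_rot"],s["finger_gap"])
move_l([.206,.643,.42])
movep([.57,.155,.42],R(.1)); 
s=sense();w,wd=camera("wrist");C=camera_params("wrist")
pickle.dump((s,w,wd,C),open("w1.pkl","wb"));cv2.imwrite("pics/w1.png",cv2.resize(w[:,:,::-1],(800,600),interpolation=2))
movep([.518,-.207,.42],R(.175))
s=sense();w,wd=camera("wrist")
pickle.dump((s,w,wd,C),open("w2.pkl","wb"));cv2.imwrite("pics/w2.png",cv2.resize(w[:,:,::-1],(800,600),interpolation=2))
print(C,s["joint_pos"],s["time_s"],s["position"])
E
```

```text
plate [0.59858769 0.15480985 0.12061252] 846
0.175 [-0.39749158  0.38315403  0.91845996  1.86070089 -0.34606685  1.06716947
  2.40241529]
3.316592653589793 [-0.43880218  0.40576261  0.98440582  1.86238835 -0.38249732  1.07772241
 -0.7016564 ]
-0.5 [-0.38798001  0.37858314  0.90378083  1.86030186 -0.33834885  1.0651174
  1.71945064]
[0.20561288 0.64241996 0.25536573] [[-0.95  0.3  -0.  ]
 [ 0.3   0.95 -0.  ]
 [-0.   -0.   -1.  ]] 0.08534845861117722
{'K': array([[297.31863964,   0.        , 256.33327533],
       [  0.        , 297.31863964, 195.20828517],
       [  0.        ,   0.        ,   1.        ]]), 'tool_from_camera': array([[ 1.04772039e-03, -9.54907860e-01, -2.96900458e-01,
         7.52056873e-02],
       [ 9.99999339e-01,  1.14102829e-03, -1.40980530e-04,
         3.15593362e-04],
       [ 4.73395237e-04, -2.96900114e-01,  9.54908424e-01,
        -1.17924730e-01],
       [ 0.00000000e+00,  0.00000000e+00,  0.00000000e+00,
         1.00000000e+00]])} [-0.16925536  0.18149513  0.56595943  1.59774024 -0.09917448  1.39131994
  2.1557531 ] 4.9417 [ 0.51885126 -0.20524472  0.41980867]
```

View pics/w1.png

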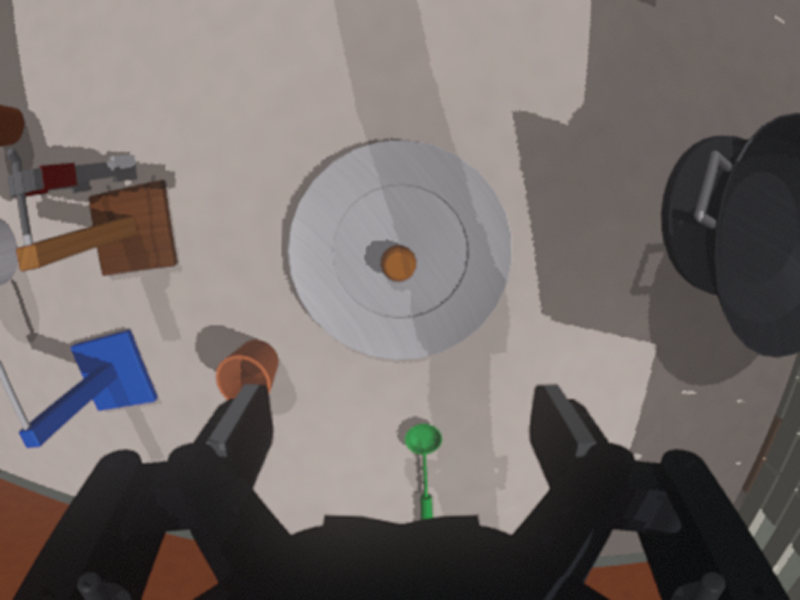

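View pics/w2.png

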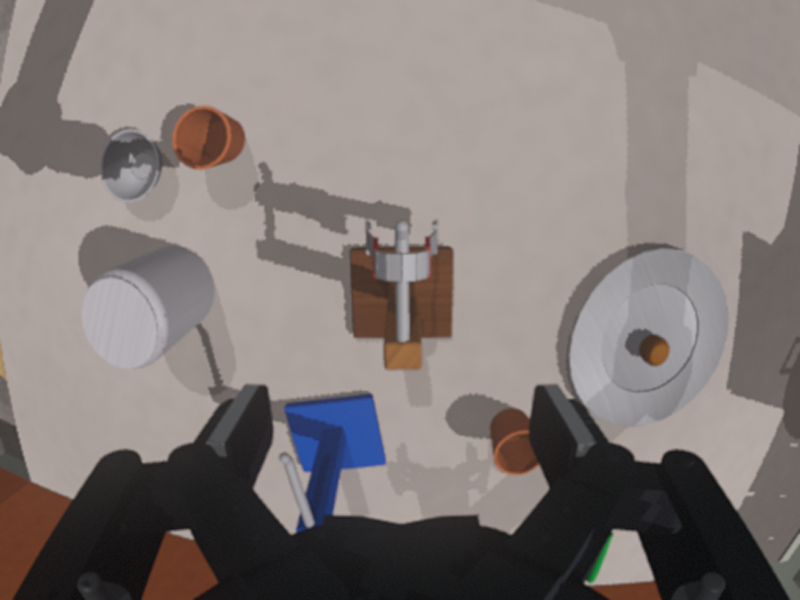

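w1: the plate is centred near (400,250), with the chop at (399,264). w2: the peg runs vertically from (403,228) to (402,345), so the yaw is right. The bend is at (403,264) and the post top at (403,356).

```bash
python3 - <<'E'
from h import *
import pickle
def hit(f,u,v,z):
    s,w,wd,C=pickle.load(open(f,"rb")); o,r=ray(s,C,u/1.5625,v/1.5625); return (o+r*(z-o[2])/r[2]).round(4)
print('chop',hit("w1.pkl",399,264,.02)); print('plate',[hit("w1.pkl",*a,.018) for a in((288,250),(512,250),(400,140),(400,361))])
for n,u,v,z in(('tip',403,228,.206),('bend',403,264,.206),('pegroot',402,343,.205),('post',403,356,.208)): print(n,hit("w2.pkl",u,v,z))
s,w,wd,C=pickle.load(open("w1.pkl","rb"))
p=w.astype(int);m=(p[...,0]>1.6*p[...,2])&(p[...,0]>60);M=np.zeros_like(m);M[150:190,240:275]=1
v,u=np.nonzero(m&M);print(len(u),(u.min()+u.max())/2,(v.min()+v.max())/2,u.mean(),v.mean(), hit("w1.pkl",u.mean()*1.5625,v.mean()*1.5625,.02))
E
```

```text
chop [0.6064 0.1587 0.02  ]
plate [array([0.6026, 0.0291, 0.018 ]), array([0.576 , 0.2869, 0.018 ]), array([0.467 , 0.1454, 0.018 ]), array([0.7269, 0.1723, 0.018 ])]
tip [ 0.489  -0.2084  0.206 ]
bend [ 0.5151 -0.2037  0.206 ]
pegroot [ 0.5766 -0.1932  0.205 ]
post [ 0.5859 -0.1908  0.208 ]
371 254.5 168.5 254.74393530997304 168.266846361186 [0.6053 0.1575 0.02  ]
```

```bash
python3 - <<'E'
from rig import *
from h import *
import pickle
def rep(t): s=sense();print(t,round(s["time_s"],2),np.round(s["position"],4),np.round(s["wrist_force"],2),round(s["finger_gap"],4),s["gripper_force"]);return s
move_l([.516,-.205,.30],R(.175)); rep('above')
print(move_l([.516,-.205,.173],R(.175),feed=.08,until_force=6)); rep('down')
command_gripper(.050,20); rep('c50')
command_gripper(.0435,20); rep('c43')
sleep(.3);s=rep('settle')
w,d=camera("wrist");cv2.imwrite("pics/w3.png",cv2.resize(w[:,:,::-1],(800,600),interpolation=2))
E
```

```text
above 5.94 [ 0.5166 -0.2052  0.3009] [ 0.58 -0.46  0.91] 0.0857 0.0
False
down 7.67 [ 0.5163 -0.2051  0.1735] [-0.54  0.2   0.73] 0.0856 0.0
c50 8.12 [ 0.516 -0.205  0.173] [ 0.3   0.72 -0.17] 0.05 0.0
c43 8.36 [ 0.516 -0.205  0.173] [-0.08  0.01  0.4 ] 0.0435 4.8414818197488785
settle 8.66 [ 0.516 -0.205  0.173] [-0.15 -1.16  0.07] 0.0437 4.829396232962608
```

View pics/w3.png

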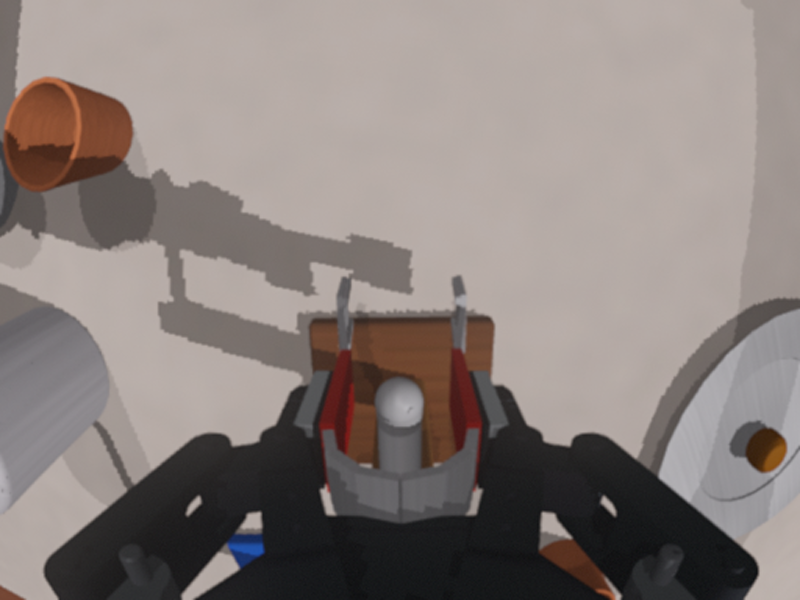

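The w3 crop shows the pads on both red grips and the peg lip clear between the arms at (400,400). Now I'll lift the tongs and slide them off.

```bash
python3 - <<'E'
from rig import *
from h import *
def rep(t): s=sense();print(t,round(s["time_s"],2),np.round(s["position"],4),np.round(s["wrist_force"],2),round(s["finger_gap"],4),s["gripper_force"]);return s
move_l([.516,-.205,.200],feed=.05); rep('up')
c,s_=np.cos(.175),np.sin(.175)
move_l([.516-.085*c,-.205-.085*s_,.200],feed=.06); rep('out')
sleep(.3)
move_l([.435,-.19,.31],feed=.12)
move_l([.606,.157,.31],feed=.15) if 0 else None
move_l([.435,.08,.31],feed=.15)
move_l([.606,.157,.31],feed=.12); rep('over'); sleep(.3)
s=rep('over');w,d=camera("wrist");cv2.imwrite("pics/w4.png",cv2.resize(w[:,:,::-1],(800,600),interpolation=2))
import pickle;pickle.dump((s,w,d,camera_params("wrist")),open("w4.pkl","wb"))
E
```

```text
up 9.4 [ 0.5159 -0.2049  0.2   ] [-0.51 -0.14 -1.54] 0.0437 5.0359272211790085
out 10.97 [ 0.4327 -0.2197  0.2   ] [-0.65  0.23 -1.19] 0.0436 5.033580958843231
over 16.03 [0.6056 0.1567 0.3102] [-0.26 -0.01 -0.06] 0.0438 5.036186948418617
over 16.33 [0.6059 0.157  0.3102] [ 0.14  0.26 -0.1 ] 0.0434 5.0357504189014435
```

View pics/w4.png

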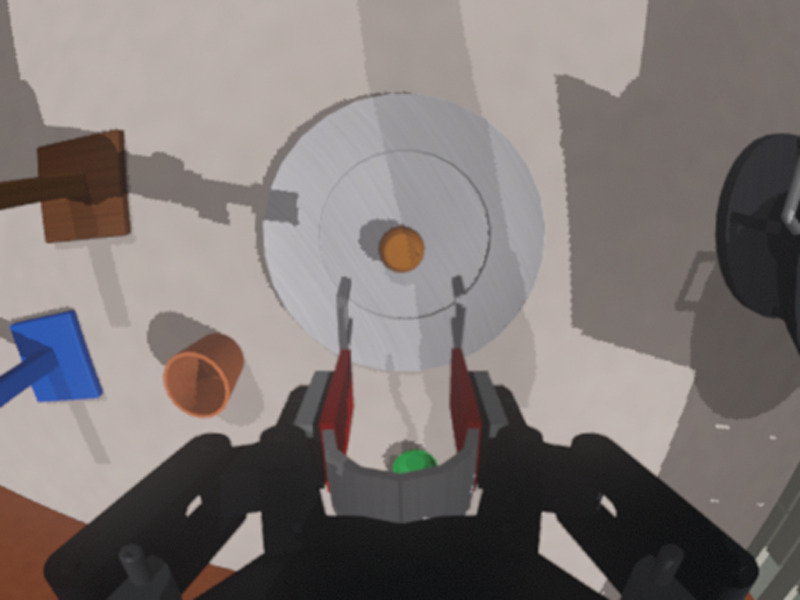

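```bash
python3 - <<'E'
from h import *
import pickle
s,w,wd,C=pickle.load(open("w4.pkl","rb"))
def hit(u,v,z): o,r=ray(s,C,u,v); return (o+r*(z-o[2])/r[2]).round(4)
p=w.astype(int);m=(p[...,0]>1.6*p[...,2])&(p[...,0]>60);M=np.zeros_like(m);M[135:180,235:280]=1
v,u=np.nonzero(m&M);print(len(u),u.mean(),v.mean(),hit(u.mean(),v.mean(),.02))
for a in((343,278),(458,278),(344,312),(459,312)): 
    q=hit(a[0]/1.5625,a[1]/1.5625,s["position"][2]-.138+.02); print(a,(s["tcp_rot"].T@(q-s["position"])).round(4))
E
```

```text
624 256.65384615384613 159.27564102564102 [0.6052 0.1575 0.02  ]
(343, 278) [ 0.0167 -0.03    0.118 ]
(458, 278) [0.0168 0.0304 0.118 ]
(344, 312) [-0.0021 -0.0301  0.118 ]
(459, 312) [-0.002   0.0317  0.118 ]
```

```bash
python3 - <<'E'
from rig import *
from h import *
def rep(t): s=sense();print(t,round(s["time_s"],2),np.round(s["position"],4),np.round(s["wrist_force"],2),round(s["finger_gap"],4),s["gripper_force"]);return s
move_l([.6055,.157,.20],feed=.1)
print(move_l([.6055,.157,.148],feed=.04,until_force=5)); rep('down')
for g in(.0415,.040,.039,.038): command_gripper(g,35); rep(g)
s=rep('x');w,d=camera("wrist");cv2.imwrite("pics/w5.png",cv2.resize(w[:,:,::-1],(800,600),interpolation=2))
E
```

```text
False
down 19.08 [0.6057 0.1571 0.1483] [-0.57 -0.02 -1.33] 0.0439 5.033695176243782
0.0415 19.3 [0.6056 0.1571 0.1482] [-0.37 -0.13 -1.41] 0.0415 12.380387037992477
0.04 19.52 [0.6055 0.157  0.1481] [ 0.32  0.45 -0.93] 0.0403 17.358746230602264
0.039 19.73 [0.6054 0.157  0.148 ] [-0.27  0.16 -0.81] 0.0398 26.485134643153287
0.038 19.95 [0.6055 0.157  0.148 ] [ 0.2   0.54 -1.79] 0.0392 35.16068228054792
x 19.95 [0.6055 0.157  0.148 ] [ 0.2   0.54 -1.79] 0.0392 35.16068228054792
```

View pics/w5.png

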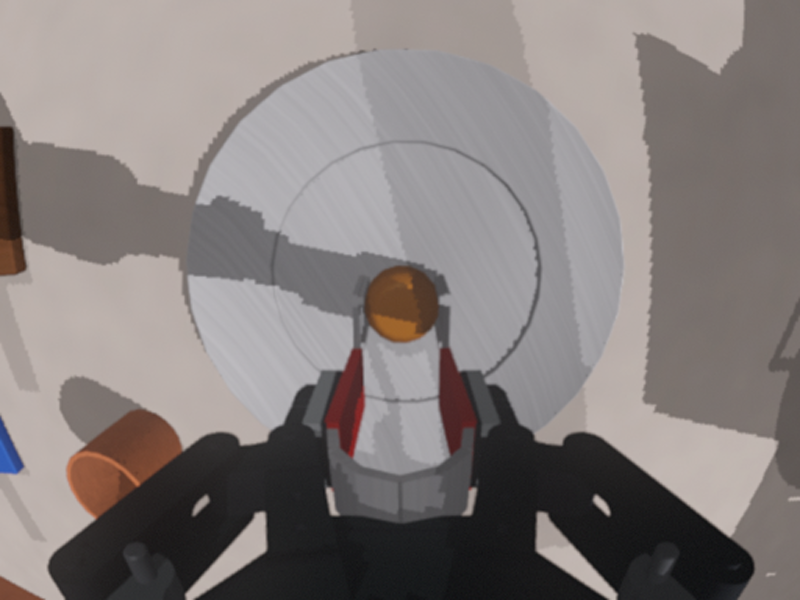

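The chop at (402,304) is clamped between the jaws, with 35 N on the pads. Lifting now.

```bash
python3 - <<'E'
from rig import *
from h import *
def rep(t): s=sense();print(t,round(s["time_s"],2),np.round(s["position"],4),np.round(s["wrist_force"],2),round(s["finger_gap"],4),s["gripper_force"]);return s
move_l([.6055,.157,.17],feed=.03); rep('l1'); sleep(.3)
move_l([.6055,.157,.252],feed=.05); sleep(.8); s=rep('l2')
w,d=camera("wrist");p,_=camera("scene")
a=cv2.resize(w[60:300,130:390,::-1],(400,370));b=cv2.resize(p[120:280,200:373,::-1],(400,370),interpolation=2)
cv2.imwrite("pics/w6.png",np.hstack([a,b]))
E
```

```text
l1 20.88 [0.6053 0.157  0.1698] [ 0.23 -1.05 -1.93] 0.0392 35.27964669512585
l2 23.77 [0.6055 0.157  0.252 ] [-0.61 -0.27 -1.32] 0.0394 35.28068120009266
```

View pics/w6.png

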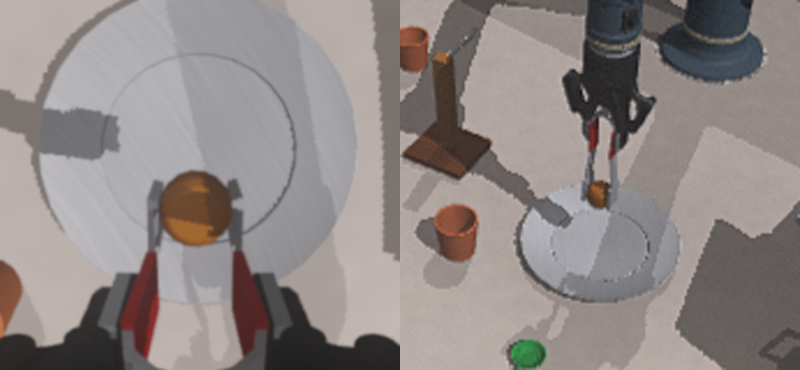

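The chop is held between the jaws, at (197,208) on the left and (598,193) on the right. It hangs well above the plate, and everything else is still in place.

```bash
python3 -c "
from rig import *
print(finish_job())"
```

```text
the job is handed in; nothing more can be done
None
```

I handed the job in with the chop clamped in the squeezed tongs, held still and upright about 10 cm above the plate; the last pictures show the nearby things undisturbed, but the hand-in returned no verdict.

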